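Set up the screen-test stand and lean the black phone in it

TASK

Get the repaired black phone ready for its screen test: swing the wire backrest of the folding phone stand up to its stop and let go of it, then take the black phone out of the slot rack and lean it in the stand on its short end, centred, its foot on the ledge behind the front lip and its back against the backrest, screen facing out over the lip. Set it down gently and release it; leave the white phone in the rack and the tools and the earbud case lying where they are.

Things in the scene. Friction and masses are not known exactly. Their poses are not given: they have to be found in the camera images.
- stand: Folding phone stand, fixed. Origin: underside below the ledge; x points from the front lip back over the base, z up. Grey base x -20 to 62 mm, 84 wide, 12 high. Rubber-topped ledge at z 26 mm; front lip 76 mm wide, rear face x -5, top z 38. Hinge line along y at x 10, z 18. With the backrest up the gap for the phone's foot runs from x -5 to 10 at the ledge and is 19 mm wide at the lip's top.
- backrest (a joint): Angle of the wire backrest on its stiff friction hinge: 0 folded flat, pointing back along the stand's +x; grows as it is lifted; 1.22 rad at its stop, 70 degrees up (leaning back). Stays where it is left; lifting at the top bar takes about 3 N. Frame of 6 mm steel wire, 58 mm wide, open inside but for a cross wire 28 mm from the hinge.
- backrest_bar (a point): Centre of the backrest's top bar, 92 mm from the hinge line, running along the stand's y: a blue sleeve 10 mm thick and 36 mm long, which turns freely between gripping pads. This point moves with the backrest.
- stand_ledge (a point): On the stand: point at stand x = 2, y = 0, z = 26 mm, on top of the ledge pad, midway across the gap for the phone's foot. The stand lies in a gap: on its left a soldering station up to 190 mm tall stands between it and the rack (carry the phone over it), on its right a heated plate 110 mm tall; both begin 45 to 90 mm from the stand's middle line.
- rack: Grey slot rack, 88 x 108 x 46 mm, fixed to the worktop, with two slots 11.5 mm wide and 73 mm long, 54 mm apart (at y = -27 and +27 mm in its frame), 36 mm deep. Origin: centre of its underside; slots run along its x. The phones stick out by about 100 mm.
- phone_black: Black phone, 142 x 69 x 8 mm, 0.16 kg. Origin: centre of its back face; x along its length, y its width, z out of the screen (screen at z 8 mm). At the start it stands on its short end in a slot of the rack, screen towards the rack's -y, its top 152 mm above the worktop. Either short end may be down in the stand.
- phone_white: White-framed phone with a cracked screen, 132 x 67 x 8 mm, 0.14 kg, axes as for the black one; stands in the other slot of the rack and stays there.
- driver_red: Loose red precision screwdriver, 151 mm long, lying in front of the stand. Origin: middle of its underside.
- pry_tool: Loose white plastic pry tool, 85 mm long, lying in front of the stand. Origin: middle of its underside.
- earbud_case: Loose white earbud case, 46 x 56 x 24 mm, lying to the right. Origin: middle of its underside.
Things that resemble listed ones, but are neither listed nor needed, are in the scene too. What is shaped like the phone_black but purple or turquoise is not meant.

How it is judged:
By the outcome, as a careful person would: the job done as asked, in the order asked, and still so for the second after the job is handed in, with the robot touching nothing.
It also fails if it takes over 48 s, if anything falls off the work surface, if the arm or the gripper's body presses on something with over 40 N, if the wrist force passes 120 N, or if a joint passes its speed limit or range.

ROBOT

A 7-joint arm with a two-finger parallel gripper is mounted at the origin on a cart in front of the work surface, level with it; the furniture and walls round the work are solid. World frame = base frame: x ahead of the robot, y to its left, z up, the work surface at z = 0. Lengths are in m, angles in rad, forces in N, time in s.
With the tool pointing down it reaches from about 0.4 to 0.85 m from the base axis. Payload 10.4 kg.
Tool frame: the origin (TCP) lies between the finger pads; the fingertips stand 22 mm ahead of it and the grasp point (between the pads) lies 3 mm ahead of it (r.nose_length is the distance from the TCP to the fingertips, in m); z points along the fingers, y is the line along which they close (so a half turn about z gives the same grasp; the last joint's range is limited). The gripper opens to 87 mm and grips with 3 to 60 N. Pads are 19 mm wide; open, the fingers measure 117 mm over their backs; the gripper's body (75 mm by 190 mm) begins 51 mm behind the grasp point.
Start: joints at [-1.153, 0.332, -0.065, 1.46, 0.022, 1.35, -0.088], TCP at [0.267, 0.565, 0.245] pointing down, gripper open.
Joint ranges: [-2.6, 2.6], [-0.5, 2.12], [-1.47, 1.34], [0.16, 2.42], [-1.27, 4.41], [0.06, 2.06], [-2.6, 2.6]. Speed limits (rad/s): [2.22, 2.22, 2.79, 2.79, 3.14, 3.14, 3.14].

INTERFACE

Orientations are given as a unit quaternion [x, y, z, w].
In Python, from bench import readout, cams, r gives the robot as it stands. The module is installed in compiled form; this text tells all that it offers.
- The arm moves only by the tool step_arm, never from a script. Its argument "deltas" is a list that holds one entry, the list of rows, each a list of 7 numbers: the turn, a rotation vector about the tool's x, y, z in rad, then the shift along the tool's x, y, z in m, then the opening in per cent of the stroke, from 0 (shut) to 100 (fully open). A call has 1 to 20 rows; each row is the pose to reach, as a shift and turn from the pose commanded when the call began, along the tool's axes at that moment; what a row does not reach only later rows make up. A row lasts 1/8 s, in which the tool goes at most 62.5 mm and 10.7 degrees, less where a joint would pass 70% of its speed; a pose out of reach is approached as far as the arm can. A call with a gripper value outside its range is refused whole. The fingers move at their own pace and stop on an object; "squeeze" is the grip in N (left out, the last holds). Time passes only in rows, so rows that repeat a pose let the fingers close. It gives the time, the measured TCP pose, the force, the opening and the grip force at its end, in the units of the state.
- readout.read_state(): the state, without advancing time (a new reading comes with each control period).
- cams.camera(name): name is "scene" or "top" or "wrist"; returns a dict with "img" (420x560x3 uint8, red, green, blue), "fx", "fy", "cx", "cy" (pixels), "origin" and "rotation" of the camera in the world; the wrist camera has in their place "T_tool_cam" (4x4, takes a point from camera to tool coordinates, whose origin is the TCP and whose axes are the flange's). Camera axes: x right, y up, looking along -z (the intrinsics and any distortion apply to the point x, -y, -z); pixel columns grow to the right and rows downward; lengths in m; the calibration is good to about 2 mm. A picture is of the moment at which its call begins: read the wrist's pose just before it. There is no depth.
- r.close_job(): hands the job in; it is judged then, once.
The state is a dict: "time": time; "joint_positions": joint angles; "joint_vel": joint speeds; "joint_torque": joint torques, N m; "ee_pos": TCP position; "eef_rot": TCP orientation; "ft_force": force on the tool from outside, world axes, zero at the start; "torque": the same for the moment, N m; "width": finger opening in m; "grip_force": force on a finger pad.
Only numpy, scipy, OpenCV 4.12 (cv2) and the standard library are available. Lean on these libraries where they do the work, as an engineer would, in place of code of your own. Each camera call takes 0.05 s, during which the arm holds its last target. There are 200 camera calls.

## Working session

There is one attempt and no reset: what is moved stays moved. The work goes in short steps, Python scripts to look and compute and a tool call to move; the robot and the scene stay as the last step left them, time stands still between calls to the robot, and variables do not carry over. Pictures are saved under pics/ and viewed, at most 10 in all, crops included, and the job is handed in when it is done.

Besides the shell and the picture viewer there is one more tool, called as name(argument=value, ...), one argument or row to a line, values as JSON. step_arm: Moves the arm, as the interface text tells. Its arguments: {"type":"object","properties":{"deltas":{"type":"array"},"squeeze":{"type":"number"}},"required":["deltas"]}

```bash
mkdir -p pics; python3 - <<'E'
from bench import readout,cams,r
import cv2,numpy as np
s=readout.read_state();print({k:np.round(v,4).tolist() for k,v in s.items()},r.nose_length)
for n in("scene","top"):
    c=cams.camera(n);cv2.imwrite(f"pics/{n}0.png",c["img"][:,:,::-1]);np.save(f"pics/{n}0.npy",c,allow_pickle=True)
    print(n,{k:(np.round(v,4).tolist()) for k,v in c.items() if k!="img"})
c=cams.camera("wrist");print(np.round(c["T_tool_cam"],4).tolist(),c["fx"])
a=cv2.resize(np.load("pics/top0.npy",allow_pickle=True).item()["img"][:,:,::-1],(800,600));cv2.imwrite("pics/top0b.png",a)
a=cv2.resize(cv2.imread("pics/scene0.png"),(800,600));cv2.imwrite("pics/scene0b.png",a)
E
```

```text
{'time': 0.0, 'joint_positions': [-1.1526, 0.3329, -0.0647, 1.461, 0.0216, 1.3499, -0.0885], 'joint_vel': [-0.0006, 0.0005, 0.001, -0.0, 0.0015, 0.0001, 0.0005], 'joint_torque': [0.0006, -62.3266, 0.0246, -38.9875, -0.0614, 0.0399, 0.0001], 'ee_pos': [0.2665, 0.5649, 0.2438], 'eef_rot': [0.2186, 0.9758, -0.0007, -0.0001], 'ft_force': [-0.2399, 0.311, -0.0907], 'torque': [-0.0416, 0.0116, 0.0476], 'grip_force': 0.0, 'width': 0.0871} 0.022
scene {'fx': 518.7223, 'fy': 518.7223, 'cx': 280.4772, 'cy': 218.2504, 'origin': [-0.3321, 1.0452, 0.91], 'rotation': [-0.1746, 0.435, 0.8278, -0.3084]}
top {'fx': 444.7207, 'fy': 444.7207, 'cx': 281.366, 'cy': 204.2369, 'origin': [0.3625, 0.132, 1.4211], 'rotation': [-0.0414, 0.0478, 0.7083, -0.703]}
[[-0.0002, 0.9634, 0.2682, 0.0741], [1.0, 0.0005, -0.001, -0.0011], [-0.0011, 0.2682, -0.9634, -0.1403], [0.0, 0.0, 0.0, 1.0]] 298.04185254836676
```

View pics/top0b.png

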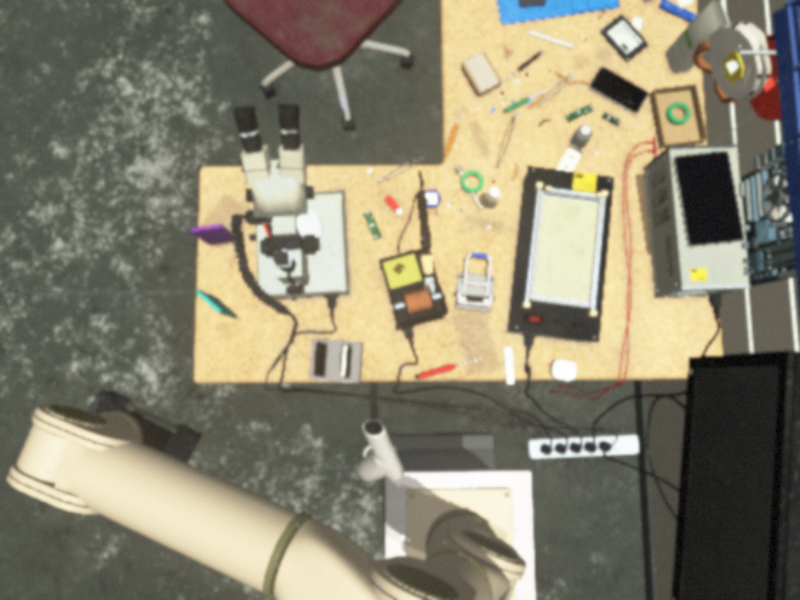

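View pics/scene0b.png

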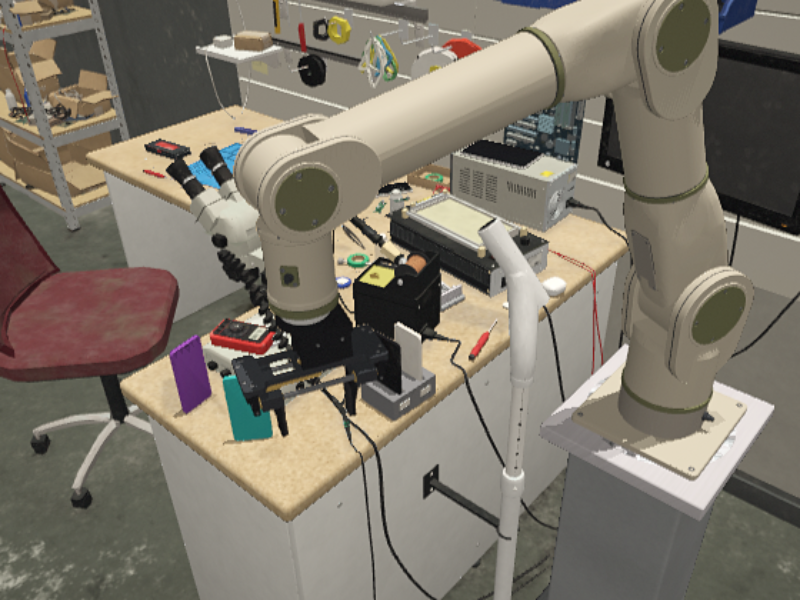

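The top view shows the rack at about (335,360), the stand at (475,283) with its blue bar at (478,257) and its lip towards the robot. The black phone is in the left slot. I'll zoom in on both and mask colours.

```bash
cat > h.py <<'E'
import numpy as np,cv2
from scipy.spatial.transform import Rotation as R
def ray(c,u,v,pose=None):
    d=np.array([(u-c["cx"])/c["fx"],-(v-c["cy"])/c["fy"],-1.])
    if "rotation" in c: M=R.from_quat(c["rotation"]).as_matrix();o=np.array(c["origin"])
    else:
        p,q=pose;T=np.array(c["T_tool_cam"]);B=R.from_quat(q).as_matrix();M=B@T[:3,:3];o=B@T[:3,3]+p
    return o,M@d
def onz(c,u,v,z,pose=None):
    o,d=ray(c,u,v,pose);return o+d*(z-o[2])/d[2]
def proj(c,P,pose=None):
    o,_=ray(c,0,0,pose)
    M=R.from_quat(c["rotation"]).as_matrix() if "rotation" in c else R.from_quat(pose[1]).as_matrix()@np.array(c["T_tool_cam"])[:3,:3]
    q=M.T@(np.array(P)-o);return c["cx"]+c["fx"]*q[0]/-q[2],c["cy"]+c["fy"]*q[1]/q[2]
E
python3 - <<'E'
from h import *
c=np.load("pics/top0.npy",allow_pickle=True).item();im=c["img"][:,:,::-1]
a=im[225:275,205:265];b=im[170:220,310:370]
a=cv2.resize(a,None,fx=6.6,fy=6.6,interpolation=cv2.INTER_CUBIC);b=cv2.resize(b,None,fx=6.6,fy=6.6,interpolation=cv2.INTER_CUBIC)
cv2.imwrite("pics/z.png",np.hstack([a,b]))
hs=cv2.cvtColor(np.ascontiguousarray(im),cv2.COLOR_BGR2HSV)
m=cv2.inRange(hs,(100,100,60),(130,255,255));m[:, :300]=0;m[:,370:]=0;m[:170]=0;m[220:]=0
v,u=np.nonzero(m);print(u.mean(),v.mean(),len(u),onz(c,u.mean(),v.mean(),.02));print(cv2.minAreaRect(np.c_[u,v].astype(np.float32)))
# rack grey region
m=cv2.inRange(hs,(0,0,60),(180,60,200))[225:275,205:265];print()
E
```

```text
335.35714285714283 178.42857142857142 14 [ 0.62238336 -0.05489522  0.02      ]
((335.0, 178.5), (8.0, 1.0), -0.0)
```

View pics/z.png

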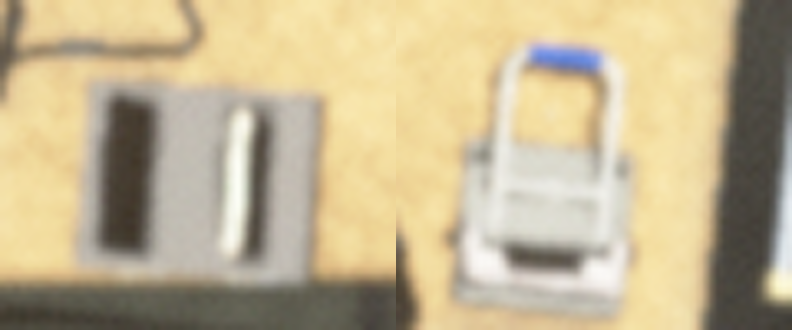

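```bash
python3 - <<'E'
from h import *
c=np.load("pics/top0.npy",allow_pickle=True).item()
f=lambda x,y,ox,oy,z:onz(c,ox+(x+.5)/6.6-.5,oy+(y+.5)/6.6-.5,z)
print("rack");P=[f(x,y,205,225,.046) for x,y in[(90,82),(322,95),(303,283),(78,262)]]
P=np.array(P);print(P.round(4),P.mean(0),[np.linalg.norm(P[i]-P[i-1]) for i in range(4)])
print("phone top, white top");print(f(127,175,205,225,.152),f(238,182,205,225,.142))
print("stand base");P=np.array([f(x-396,y,310,170,.012) for x,y in[(468,145),(632,155),(615,315),(452,302)]]);print(P.round(4),P.mean(0),[np.linalg.norm(P[i]-P[i-1]) for i in range(4)])
print("bar",f(530-396,56,310,170,.023),f(603-396,59,310,170,.023))
d=np.load("pics/scene0.npy",allow_pickle=True).item()
E
```

```text
rack
[[0.4365 0.3146 0.046 ]
 [0.4296 0.2062 0.046 ]
 [0.3426 0.215  0.046 ]
 [0.3531 0.3193 0.046 ]] [0.39045507 0.26378611 0.046     ] [np.float64(0.0834673350016226), np.float64(0.10858503032835187), np.float64(0.08738233267258166), np.float64(0.10481778397842215)]
phone top, white top
[0.39073418 0.28423933 0.152     ] [0.38756213 0.23739757 0.142     ]
stand base
[[ 0.5814 -0.0072  0.012 ]
 [ 0.576  -0.0869  0.012 ]
 [ 0.498  -0.0766  0.012 ]
 [ 0.5048  0.002   0.012 ]] [ 0.5400563  -0.04217786  0.012     ] [np.float64(0.07717152872534984), np.float64(0.07987576016708553), np.float64(0.0787104308573832), np.float64(0.07892456211256794)]
bar [ 0.62313483 -0.03699504  0.023     ] [ 0.6214298  -0.07235017  0.023     ]
```

```bash
cat >> h.py <<'E'
def down(az,tilt=0,sy=None):
    """tool x at azimuth az (rad); tool z down, tilted by tilt so that the gripper leans to +tool y"""
    x=np.array([np.cos(az),np.sin(az),0]);z=np.array([0,0,-1.]);y=np.cross(z,x)
    z=-(np.sin(tilt)*y+np.cos(tilt)*np.array([0,0,1.]));y=np.cross(z,x);return np.c_[x,y,z]
def delta(p,M,start=None):
    if start is None:
        from bench import readout;s=readout.read_state();start=(s["ee_pos"],s["eef_rot"])
    B=R.from_quat(start[1]).as_matrix()
    return np.r_[R.from_matrix(B.T@M).as_rotvec(),B.T@(np.array(p)-start[0])].round(4).tolist()
E
python3 - <<'E'
from h import *
print(delta([.39,.25,.36],down(np.radians(174))))
c=np.load("pics/top0.npy",allow_pickle=True).item();d=np.load("pics/scene0.npy",allow_pickle=True).item()
def tri(a,b):
    o1,d1=ray(c,*a);o2,d2=ray(d,*b);t=np.linalg.lstsq(np.c_[d1,-d2],o2-o1,rcond=None)[0];return (o1+d1*t[0]+o2+d2*t[1])/2,np.linalg.norm(o1+d1*t[0]-o2-d2*t[1])
print("pole",tri((261.8,299.6),(341,160)));print("eyepiece",tri((289/1.4286,110/1.4286),(212/1.4286,152/1.4286)))
E
```

```text
[-0.001, -0.0001, -0.336, -0.2461, -0.2324, -0.1158]
pole (array([0.27220485, 0.17007869, 0.35286986]), np.float64(0.0009066636016771529))
eyepiece (array([0.8024264 , 0.3092655 , 0.39319101]), np.float64(0.0036769592268692352))
```

step_arm(
  deltas=[
    [[0,0,-0.1,-0.04,-0.04,-0.06,100],[0,0,-0.2,-0.12,-0.11,-0.116,100],[0,0,-0.336,-0.18,-0.17,-0.116,100],[0,0,-0.336,-0.246,-0.232,-0.116,100],[0,0,-0.336,-0.246,-0.232,-0.116,100],[0,0,-0.336,-0.246,-0.232,-0.116,100],[0,0,-0.336,-0.246,-0.232,-0.116,100],[0,0,-0.336,-0.246,-0.232,-0.116,100],[0,0,-0.336,-0.246,-0.232,-0.116,100]],
  ],
)

```text
time: 1.27
ee_pos: [0.3894, 0.2517, 0.3601]
eef_rot: [0.051, 0.999, -0.0, -0.0]
ft_force: [-0.4, -0.0, 0.2]
width: 0.0871
grip_force: 0.0
```

```bash
cat >> h.py <<'E'
def shot(n):
    from bench import readout,cams
    s=readout.read_state();c=cams.camera("wrist");c["pose"]=(np.array(s["ee_pos"]),np.array(s["eef_rot"]));np.save(f"pics/{n}.npy",c,allow_pickle=True)
    cv2.imwrite(f"pics/{n}.png",c["img"][:,:,::-1]);return c
E
python3 - <<'E'
from h import *
c=shot("w1");print(c["pose"],proj(c,[.39,.264,.046],c["pose"]))
print(delta([.54,-.05,.27],down(np.radians(84))))
E
```

```text
(array([0.38944404, 0.25171911, 0.36013348]), array([ 5.12063187e-02,  9.98688030e-01, -2.06582521e-04, -2.99166724e-04])) (np.float64(286.15022501061753), np.float64(176.07389701290114))
[-0.0008, 0.0, 1.573, -0.1806, -0.2846, 0.0902]
```

step_arm(
  deltas=[
    [[0,0,0.5,-0.06,-0.09,0,100],[0,0,0.8,-0.12,-0.19,0,100],[0,0,1.573,-0.18,-0.284,0.02,100],[0,0,1.573,-0.18,-0.284,0.09,100],[0,0,1.573,-0.18,-0.284,0.09,100],[0,0,1.573,-0.18,-0.284,0.09,100],[0,0,1.573,-0.18,-0.284,0.09,100],[0,0,1.573,-0.18,-0.284,0.09,100],[0,0,1.573,-0.18,-0.284,0.09,100],[0,0,1.573,-0.18,-0.284,0.09,100],[0,0,1.573,-0.18,-0.284,0.09,100],[0,0,1.573,-0.18,-0.284,0.09,100]],
  ],
)

```text
time: 2.82
ee_pos: [0.5395, -0.0506, 0.2705]
eef_rot: [0.743, 0.669, -0.0, -0.0]
ft_force: [-0.2, -0.3, 0.6]
width: 0.087
grip_force: 0.0
```

```bash
python3 - <<'E'
from h import *
c=shot("w2");print(c["pose"]);P=c["pose"]
print([proj(c,p,P) for p in([.52,-.045,.026],[.622,-.055,.02])])
# montage: rack crop and stand crop
w=np.load("pics/w1.npy",allow_pickle=True).item()
a=w["img"][60:300,180:400,::-1];u,v=map(int,proj(c,[.56,-.05,.02],P));y0=max(0,v-110);x0=max(0,u-110)
b=c["img"][y0:y0+240,x0:x0+220,::-1];print("b",x0,y0)
a=cv2.resize(a,None,fx=1.8,fy=1.8,interpolation=cv2.INTER_CUBIC);b=cv2.resize(b,None,fx=1.8,fy=1.8,interpolation=cv2.INTER_CUBIC)
h=min(len(a),len(b));cv2.imwrite("pics/m1.png",np.hstack([a[:h],b[:h]]))
hs=cv2.cvtColor(np.ascontiguousarray(c["img"]),cv2.COLOR_RGB2HSV);m=cv2.inRange(hs,(105,120,60),(130,255,255))
n,l,st,ce=cv2.connectedComponentsWithStats(m)
for i in range(1,n):
    if st[i,4]>20:
        v,u=np.nonzero(l==i);print(st[i],ce[i],cv2.minAreaRect(np.c_[u,v].astype(np.float32)),onz(c,*ce[i],.02,P))
E
```

```text
(array([ 0.53947946, -0.05057539,  0.27045674]), array([ 7.43452451e-01,  6.68788793e-01, -3.58014131e-05, -4.32915045e-05]))
[(np.float64(263.3118505328515), np.float64(181.46199407760366)), (np.float64(340.883632371318), np.float64(180.0311012424671))]
b 183 71
[426  68  35  35 379] [439.46965699  84.32189974] ((443.0, 85.0), (34.0, 34.0), 90.0) [0.7473737  0.05022902 0.02      ]
[339 168   9  27 185] [342.92432432 180.98918919] ((342.8934326171875, 180.9923858642578), (6.910964012145996, 26.361408233642578), 4.085616588592529) [ 0.62462722 -0.05656991  0.02      ]
```

View pics/m1.png

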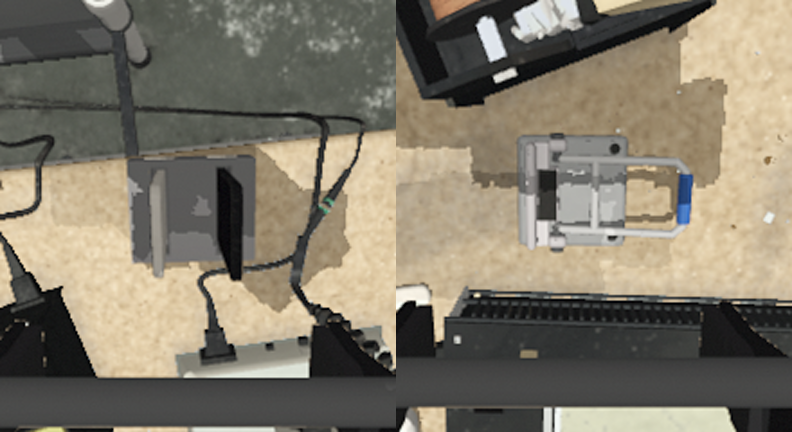

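The right half shows the folded stand: base corners at about (518,135) to (628,243), blue sleeve at (684,199). The left half shows the rack, with the black phone in the slot at (230,222) and the white phone at (158,222).

```bash
python3 - <<'E'
from h import *
c=np.load("pics/w2.npy",allow_pickle=True).item();w=np.load("pics/w1.npy",allow_pickle=True).item()
fb=lambda x,y,z:onz(c,183+(x-396+.5)/1.8-.5,71+(y+.5)/1.8-.5,z,c["pose"])
fa=lambda x,y,z:onz(w,180+(x+.5)/1.8-.5,60+(y+.5)/1.8-.5,z,w["pose"])
rot=lambda p,q:np.degrees(np.arctan2(q[1]-p[1],q[0]-p[0]))
C=np.array([fb(*p,.012) for p in[(518,135),(628,135),(627,244),(519,248)]]);print("base",C.round(4),C.mean(0),rot(C[0],C[1]),rot(C[3],C[2]),rot(C[3],C[0])-90,rot(C[2],C[1])-90)
b=np.array([.6246,-.0566]);print("center->bar",rot(C.mean(0),b),np.linalg.norm(b-C.mean(0)[:2]))
p,q=fb(684,176,.02),fb(682,223,.02);print("bar",p,q,rot(q,p)-90)
p,q=fb(532,138,.038),fb(530,246,.038);print("lip",p,q,rot(q,p)-90,np.linalg.norm(p-q))
# rack, by grey mask lines
D=np.array([fa(*p,.046) for p in[(131,158),(253,155),(256,262),(133,264)]]);print("rack",D.round(4),D.mean(0),[rot(D[i],D[i-1]) for i in range(4)],[np.linalg.norm(D[i]-D[i-1]) for i in range(4)])
# black phone top edge z .152 ; image crop
print("black top ends",fa(221,172,.152),fa(237,279,.152)); print("white",fa(158,276,.142))
g=w["img"][60:300,180:400].astype(int).max(2);
sub=(g<40)
v,u=np.nonzero(sub[88:160,115:140]);print(u.min()+115,u.max()+115,v.min()+88,v.max()+88)
for r in range(90,160,6): 
    k=np.nonzero(sub[r,110:145])[0]+110;print(r,(k.min(),k.max()) if len(k) else None,end=' ')
E
```

```text
base [[ 0.508   0.0013  0.012 ]
 [ 0.5877 -0.0071  0.012 ]
 [ 0.5807 -0.089   0.012 ]
 [ 0.4977 -0.0834  0.012 ]] [ 0.54354896 -0.04455338  0.012     ] -6.0657372145812385 -3.8744689719912415 -6.947584262131471 -4.864788558112721
center->bar -8.453987259034974 0.08194139979424643
bar [ 0.62522177 -0.04005694  0.02      ] [ 0.62206324 -0.07496847  0.02      ] -5.169609656372401
lip [ 5.19743121e-01 -3.36083940e-04  3.80000000e-02] [ 0.5089264  -0.07590243  0.038     ] -8.146096737840963 0.07633658255869359
rack [[0.3421 0.2181 0.046 ]
 [0.35   0.3191 0.046 ]
 [0.4421 0.3158 0.046 ]
 [0.4328 0.2084 0.046 ]] [0.39173373 0.26535949 0.046     ] [np.float64(-6.083351219642211), np.float64(-94.50148348987429), np.float64(177.94037174674418), np.float64(85.07533262130684)] [np.float64(0.09124377703191926), np.float64(0.10137595918307761), np.float64(0.09208897849684579), np.float64(0.10782120951393172)]
black top ends [0.35052437 0.28390581 0.152     ] [0.4230938 0.2889323 0.152    ]
white [0.41836706 0.23525635 0.142     ]
121 134 93 155
90 None 96 (np.int64(121), np.int64(127)) 102 (np.int64(121), np.int64(133)) 108 (np.int64(121), np.int64(134)) 114 (np.int64(121), np.int64(134)) 120 (np.int64(121), np.int64(134)) 126 (np.int64(121), np.int64(133)) 132 (np.int64(121), np.int64(133)) 138 (np.int64(122), np.int64(133)) 144 (np.int64(125), np.int64(133)) 150 (np.int64(127), np.int64(133)) 156 None
```

```bash
python3 - <<'E'
from h import *
print(delta([.6245,-.057,.10],down(np.radians(83.5))),delta([.6245,-.057,.026],down(np.radians(83.5))))
E
```

```text
[-0.0, -0.0001, 0.0074, 0.0027, 0.0852, 0.1705] [-0.0, -0.0001, 0.0074, 0.0027, 0.0852, 0.2445]
```

step_arm(
  deltas=[
    [[0,0,0.007,0.001,0.045,0.02,39],[0,0,0.007,0.003,0.085,0.06,39],[0,0,0.007,0.003,0.085,0.12,39],[0,0,0.007,0.003,0.085,0.17,39],[0,0,0.007,0.003,0.085,0.2,39],[0,0,0.007,0.003,0.085,0.2,39]],
  ],
  squeeze=20,
)

```text
time: 3.62
ee_pos: [0.6227, -0.0567, 0.0683]
eef_rot: [0.746, 0.666, -0.002, -0.001]
ft_force: [-0.7, 0.5, 1.6]
width: 0.0375
grip_force: 0.0
```

```bash
python3 - <<'E'
from h import *
c=shot("w3");P=c["pose"];print(P)
hs=cv2.cvtColor(np.ascontiguousarray(c["img"]),cv2.COLOR_RGB2HSV);m=cv2.inRange(hs,(105,120,60),(130,255,255))
n,l,st,ce=cv2.connectedComponentsWithStats(m)
for i in range(1,n):
    if st[i,4]>60:
        v,u=np.nonzero(l==i);print(st[i],ce[i],cv2.minAreaRect(np.c_[u,v].astype(np.float32)),onz(c,*ce[i],.02,P),delta([.6245,-.057,.026],down(np.radians(83.5))))
cv2.imwrite("pics/w3.png",c["img"][:,:,::-1])
E
```

```text
(array([ 0.62272905, -0.05672179,  0.06831744]), array([ 0.74609148,  0.66583961, -0.00176673, -0.00141263]))
[ 444    4   76   78 2029] [475.81764416  42.81271562] ((481.75006103515625, 43.25001525878906), (67.88224792480469, 84.14570617675781), 45.0) [0.7464233 0.0481901 0.02     ] [-0.0012, 0.0003, -0.0004, -0.0, 0.0005, 0.0445]
[271 215  15  55 750] [277.55333333 242.59333333] ((278.0, 242.0), (54.0, 14.0), 90.0) [ 0.62088408 -0.05980282  0.02      ] [-0.0012, 0.0003, -0.0004, -0.0, 0.0005, 0.0445]
```

View pics/w3.png

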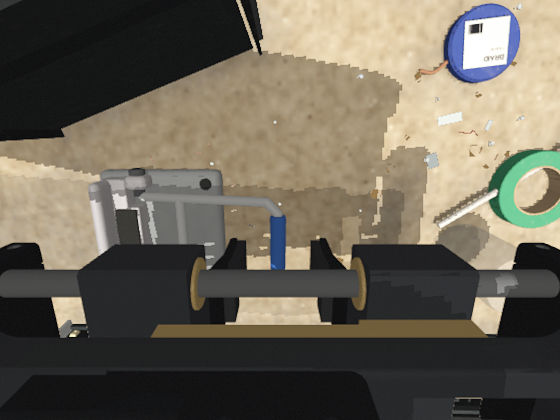

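The wrist view shows the fingers at (238,260) and (320,260) straddling the blue sleeve at (278,243), and the sleeve is parallel to the pads. I'll lower and close.

step_arm(
  deltas=[
    [[0,0,0,0,-0.001,0.025,39],[0,0,0,0,-0.001,0.044,39],[0,0,0,0,-0.001,0.044,39],[0,0,0,0,-0.001,0.044,5],[0,0,0,0,-0.001,0.044,5],[0,0,0,0,-0.001,0.044,5],[0,0,0,0,-0.001,0.044,5],[0,0,0,0,-0.001,0.044,5]],
  ],
  squeeze=20,
)

```text
time: 4.68
ee_pos: [0.6226, -0.0566, 0.0264]
eef_rot: [0.746, 0.666, -0.0, -0.001]
ft_force: [-5.2, 0.4, 1.8]
width: 0.0069
grip_force: 19.9
```

```bash
python3 - <<'E'
from h import *
from bench import readout
s=readout.read_state();print(s["ee_pos"],s["ft_force"],s["width"],s["grip_force"])
c=np.load("pics/w3.npy",allow_pickle=True).item();print(onz(c,278.5,214.5,.02,c["pose"]))
# arc in tool axes: start grasp at hinge+92
for d in range(6,73,6):
    t=np.radians(d);print(d,round(-.092*(1-np.cos(t)),4),round(-.092*np.sin(t),4))
E
```

```text
[ 0.62260942 -0.05662257  0.02636731] [-5.24499967  0.41482467  1.84288911] 0.006869873805904294 19.88134190440178
[ 0.62376406 -0.04014366  0.02      ]
6 -0.0005 -0.0096
12 -0.002 -0.0191
18 -0.0045 -0.0284
24 -0.008 -0.0374
30 -0.0123 -0.046
36 -0.0176 -0.0541
42 -0.0236 -0.0616
48 -0.0304 -0.0684
54 -0.0379 -0.0744
60 -0.046 -0.0797
66 -0.0546 -0.084
72 -0.0636 -0.0875
```

step_arm(
  deltas=[
    [[0,0,0,0,-0.0005,-0.0048,5],[0,0,0,0,-0.0005,-0.0096,5],[0,0,0,0,-0.001,-0.0145,5],[0,0,0,0,-0.002,-0.019,5]],
  ],
  squeeze=25,
)

```text
time: 5.18
ee_pos: [0.618, -0.0561, 0.0436]
eef_rot: [0.746, 0.666, -0.002, -0.003]
ft_force: [-11.3, 1.7, -10.1]
width: 0.0072
grip_force: 25.3
```

step_arm(
  deltas=[
    [[0,0,0,0,-0.004,-0.002,5],[0,0,0,0,-0.0065,-0.0093,5],[0,0,0,0,-0.01,-0.0183,5],[0,0,0,0,-0.0143,-0.0269,5],[0,0,0,0,-0.0196,-0.035,5]],
  ],
)

```text
time: 5.8
ee_pos: [0.5967, -0.0535, 0.0775]
eef_rot: [0.746, 0.666, -0.004, -0.004]
ft_force: [-14.5, 2.4, -23.3]
width: 0.0076
grip_force: 26.0
```

```bash
python3 - <<'E'
from h import *
from bench import cams
c=cams.camera("scene");u,v=proj(c,[.6,-.055,.07]);u,v=int(u),int(v);print(u,v)
cv2.imwrite("pics/s1.png",cv2.resize(c["img"][max(0,v-80):v+70,u-110:u+90,::-1],(800,600)))
E
```

```text
295 182
```

View pics/s1.png

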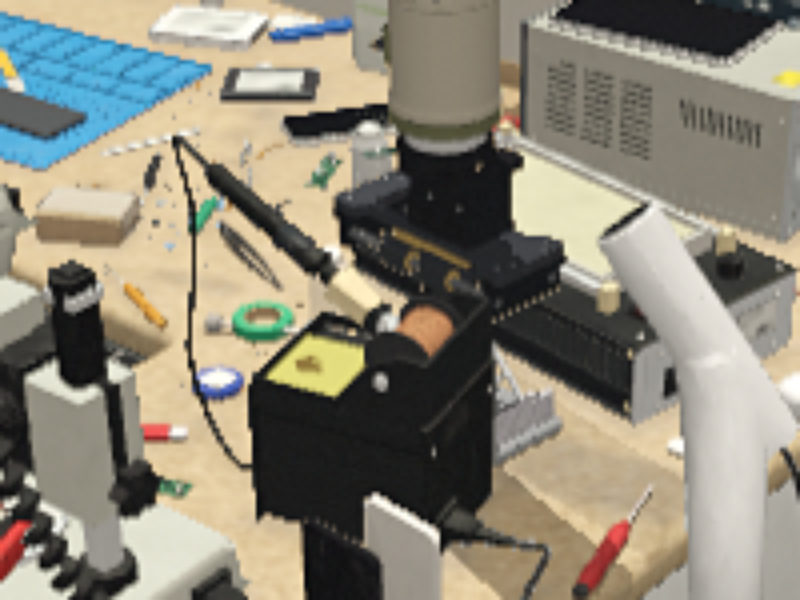

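The scene view shows the gripper behind the soldering station, with the wire frame rising at (505,370). I'll check where the bar sits between the pads.

```bash
python3 - <<'E'
from h import *
from bench import readout
s=readout.read_state();print(s["ee_pos"],s["ft_force"],s["torque"])
c=shot("w4");cv2.imwrite("pics/w4.png",c["img"][90:330,100:420,::-1])
E
```

```text
[ 0.59612729 -0.05348781  0.07814275] [-17.68536121   3.47400916 -15.14659365] [0.57305857 3.46429679 0.01699228]
```

View pics/w4.png

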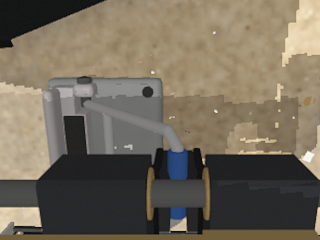

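```bash
python3 - <<'E'
from h import *
yaw=np.radians(-6.5);X=np.array([np.cos(yaw),np.sin(yaw),0]);Y=np.array([-np.sin(yaw),np.cos(yaw),0])
b0=np.array([.6225,-.0575,.018])
for n,(u,v),yy in(("w3",(278.5,214.5),.018),("w4",(277.5,240.5),.018),("w4",(278,237),.022)):
    c=np.load(f"pics/{n}.npy",allow_pickle=True).item();o,d=ray(c,u,v,c["pose"])
    t=(yy-(o-b0)@Y)/(d@Y);p=o+t*d;print(n,p,(p-b0)@X,p[2],(c["pose"][0]-b0)@X,c["pose"][0][2])
E
```

```text
w3 [ 0.62383675 -0.03953585  0.02205954] -0.0007054475083145387 0.022059540154823865 0.00013948408935606172 0.0683174365253569
w4 [ 0.59679182 -0.03645447  0.07737191] -0.027925341302215138 0.07737191102648397 -0.026657372829282436 0.07814274965681067
w4 [ 0.59755809 -0.03251589  0.08293006] -0.02760985680631105 0.08293006228679645 -0.026657372829282436 0.07814274965681067
```

step_arm(
  deltas=[
    [[0,0,0,0,-0.004,0,5],[0,0,0,0,-0.0085,-0.0045,5],[0,0,0,0,-0.013,-0.009,5],[0,0,0,0,-0.018,-0.013,5],[0,0,0,0,-0.0236,-0.0165,5],[0,0,0,0,-0.0236,-0.0165,5]],
  ],
)

```text
time: 6.65
ee_pos: [0.5746, -0.051, 0.0949]
eef_rot: [0.746, 0.666, -0.003, -0.003]
ft_force: [-10.8, 2.6, -16.6]
width: 0.008
grip_force: 25.9
```

step_arm(
  deltas=[
    [[0,0,0,0,-0.003,0.003,5],[0,0,0,0,-0.007,0.002,5],[0,0,0,0,-0.011,0,5],[0,0,0,0,-0.014,-0.001,5],[0,0,0,0,-0.014,-0.001,5]],
  ],
)

```text
time: 7.28
ee_pos: [0.5648, -0.0498, 0.0986]
eef_rot: [0.746, 0.666, 0.001, 0.0]
ft_force: [0.5, 1.5, -0.9]
width: 0.0073
grip_force: 24.9
```

```bash
python3 - <<'E'
from h import *
c=shot("w5");cv2.imwrite("pics/w5.png",c["img"][90:330,60:460,::-1])
E
```

```text
(no output)
```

View pics/w5.png

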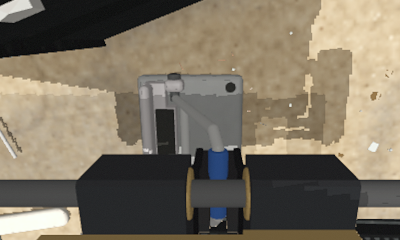

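step_arm(
  deltas=[
    [[0,0,0,0,-0.003,-0.001,5],[0,0,0,0,-0.006,-0.002,5],[0,0,0,0,-0.008,-0.002,5],[0,0,0,0,-0.008,-0.002,5]],
  ],
)

```text
time: 7.82
ee_pos: [0.5626, -0.0496, 0.1002]
eef_rot: [0.746, 0.666, 0.004, 0.006]
ft_force: [41.0, -3.4, -39.9]
width: 0.0078
grip_force: 27.4
```

step_arm(
  deltas=[
    [[0,0,0,0,0.004,0.001,5],[0,0,0,0,0.006,0.002,5],[0,0,0,0,0.006,0.002,5]],
  ],
)

```text
time: 8.2
ee_pos: [0.5639, -0.0498, 0.0992]
eef_rot: [0.746, 0.666, 0.001, 0.001]
ft_force: [4.0, 1.5, 4.6]
width: 0.0078
grip_force: 24.5
```

step_arm(
  deltas=[
    [[0,0,0,0,0,0,40],[0,0,0,0,0,0,40],[0,0,0,0,0,0,40],[0,0,0,0,0,-0.02,40],[0,0,0,0,0,-0.07,40],[0,0,0,0,0,-0.13,40],[0,0,0,0,0,-0.18,40],[0,0,0,0,0,-0.18,40],[0,0,0,0,0,-0.18,40]],
  ],
)

```text
time: 9.32
ee_pos: [0.562, -0.0498, 0.2771]
eef_rot: [0.746, 0.666, -0.0, -0.0]
ft_force: [-0.2, -0.3, 0.3]
width: 0.0348
grip_force: 0.0
```

```bash
python3 - <<'E'
from h import *
c=shot("w6");P=c["pose"];print(P)
hs=cv2.cvtColor(np.ascontiguousarray(c["img"]),cv2.COLOR_RGB2HSV);m=cv2.inRange(hs,(105,120,60),(130,255,255))
n,l,st,ce=cv2.connectedComponentsWithStats(m)
for i in range(1,n):
    if st[i,4]>60:
        v,u=np.nonzero(l==i);print(st[i],ce[i],cv2.minAreaRect(np.c_[u,v].astype(np.float32)),onz(c,*ce[i],.107,P))
u,v=map(int,proj(c,[.54,-.05,.03],P));print(u,v);y0=max(0,v-75);print(u-100,y0)
cv2.imwrite("pics/w6.png",cv2.resize(c["img"][y0:y0+150,u-100:u+100,::-1],(800,600),interpolation=cv2.INTER_CUBIC))
print(delta([.388,.286,.36],down(np.radians(174))))
E
```

```text
(array([ 0.56202968, -0.04978719,  0.27712976]), array([ 7.46247370e-01,  6.65668471e-01, -3.98510384e-04, -4.37860281e-04]))
[405  70  29  35 298] [414.80872483  86.83221477] ((417.4564514160156, 85.78837585449219), (23.447301864624023, 35.943939208984375), 14.931416511535645) [0.705349   0.04418653 0.107     ]
[427  74  12  28  79] [435.26582278  86.94936709] ((434.3999938964844, 88.29998779296875), (7.905693531036377, 27.51181411743164), 18.43494987487793) [0.72506301 0.0418172  0.107     ]
[276 178   9  33 258] [279.56976744 194.29457364] ((280.0, 194.0), (32.0, 8.0), 90.0) [ 0.5630056  -0.04690516  0.107     ]
262 185
162 110
[-0.002, -0.0015, -1.5801, 0.3138, -0.2111, -0.083]
```

View pics/w6.png

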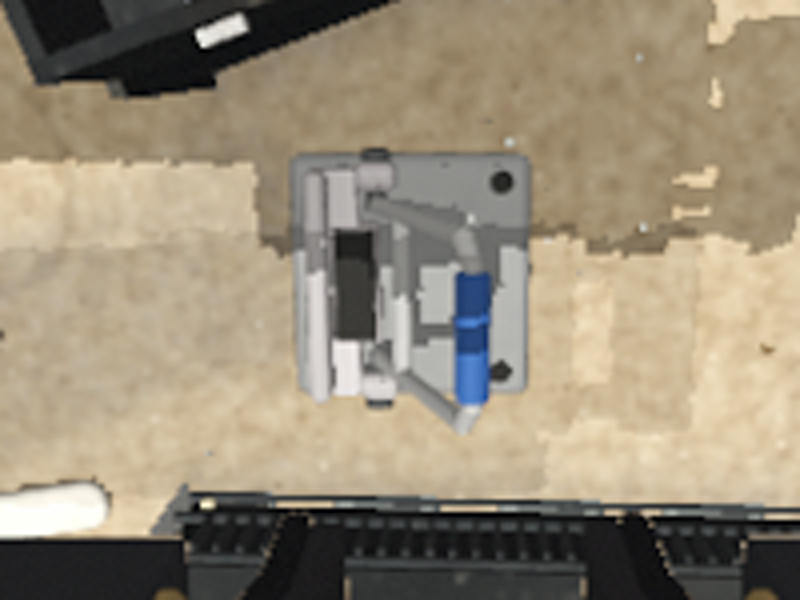

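The backrest is up at its stop: blue sleeve at crop (472,338), lip along u≈317 from v 170 to 398, hinge knobs at (375,150) and (378,405). Next I'll work out the stand's centreline.

```bash
python3 - <<'E'
from h import *
c=np.load("pics/w6.npy",allow_pickle=True).item()
f=lambda x,y,z:onz(c,162+(x+.5)/4-.5,110+(y+.5)/4-.5,z,c["pose"])
yaw=np.radians(-6.2);X=np.array([np.cos(yaw),np.sin(yaw),0]);Y=np.array([-np.sin(yaw),np.cos(yaw),0])
O=np.array([.522,-.0424,0])
for n,a,b,z in(("lip",(316,170),(319,398),.038),("knob",(375,150),(378,405),.018),("slot",(355,230),(355,342),.026),("sleeve",(472,272),(472,404),.107),("basefront",(292,155),(301,392),.012),("baserear",(530,155),(525,392),.012)):
    p,q=f(*a,z),f(*b,z);m=(p+q)/2-O;print(n,"x %.4f y %.4f len %.4f"%(m@X,m@Y,np.linalg.norm(p-q)),"yaw",np.degrees(np.arctan2(*(p-q)[[1,0]]))-90)
E
```

```text
lip x -0.0081 y 0.0018 len 0.0742 yaw -7.68978970417713
knob x 0.0095 y 0.0001 len 0.0871 yaw -7.0107046185674875
slot x 0.0029 y -0.0003 len 0.0376 yaw -7.9542099480987645
sleeve x 0.0413 y -0.0001 len 0.0360 yaw -6.452947647891463
basefront x -0.0184 y 0.0008 len 0.0820 yaw -6.547604050735941
baserear x 0.0608 y 0.0003 len 0.0820 yaw -6.939334633688816
```

```bash
python3 - <<'E'
from h import *
w=np.load("pics/w1.npy",allow_pickle=True).item();P=w["pose"]
f=lambda u,v,z:onz(w,180+u,60+v,z,P)
print("top back edge",f(134.3,103,.152),f(133.7,156,.152));print("top front-ish",f(121,92,.152))
print("front lower left edge at rack top",f(121,92,.046),f(121,136,.046))
g=w["img"][60:300,180:400]
for r in (100,110,120,130,140,150): print(r,g[r,116:140].max(1).tolist())
print(delta([.388,.286,.36],down(np.radians(174))))
E
python3 -c "
import cv2;a=cv2.imread('pics/w1.png')[120:240,220:360];cv2.imwrite('pics/w1z.png',cv2.resize(a,(700,600),interpolation=cv2.INTER_CUBIC))"
```

```text
top back edge [0.36071435 0.29678991 0.152     ] [0.42493072 0.29155997 0.152     ]
top front-ish [0.34655659 0.28242811 0.152     ]
front lower left edge at rack top [0.35603152 0.28965723 0.046     ] [0.42360814 0.28411407 0.046     ]
100 [90, 91, 92, 89, 53, 7, 9, 16, 13, 14, 20, 22, 21, 18, 18, 37, 73, 91, 91, 91, 91, 90, 91, 90]
110 [89, 91, 92, 89, 58, 16, 14, 11, 14, 16, 11, 10, 24, 27, 24, 23, 23, 18, 29, 81, 92, 90, 90, 90]
120 [90, 90, 92, 90, 59, 17, 12, 15, 13, 17, 15, 13, 25, 25, 24, 23, 22, 18, 29, 79, 92, 91, 89, 89]
130 [109, 92, 89, 90, 58, 16, 11, 16, 13, 13, 15, 11, 20, 21, 22, 18, 19, 17, 49, 91, 101, 93, 88, 88]
140 [119, 119, 119, 112, 98, 90, 74, 36, 7, 15, 13, 11, 25, 22, 19, 20, 18, 19, 57, 108, 119, 117, 117, 118]
150 [105, 59, 45, 50, 50, 62, 70, 61, 66, 71, 42, 4, 17, 22, 21, 20, 19, 15, 79, 97, 87, 109, 115, 105]
[-0.002, -0.0015, -1.5801, 0.3138, -0.2111, -0.083]
```

View pics/w1z.png

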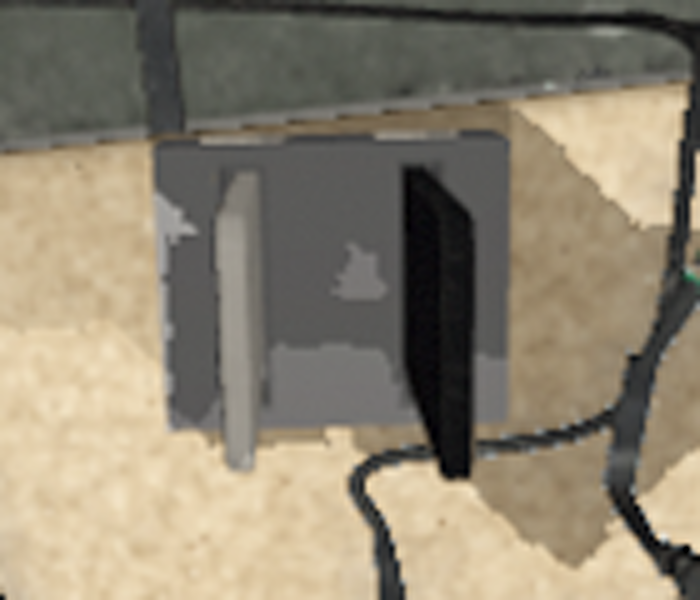

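Phone top face: crop columns about 440–470, rows 215–475, standing almost upright in the right-hand (+y) slot. I'll move above it.

```bash
python3 - <<'E'
from h import *
w=np.load("pics/w1.npy",allow_pickle=True).item()
a,b=[onz(w,180+u,60+v,.152,w["pose"]) for u,v in((131,102),(130.5,156))];print(a,b,(a+b)/2)
print(delta([.3925,.290,.28],down(np.radians(175.3))))
E
```

```text
[0.35916655 0.29305477 0.152     ] [0.42452964 0.287672   0.152     ] [0.3918481  0.29036339 0.152     ]
[-0.002, -0.0015, -1.6028, 0.3183, -0.2069, -0.0031]
```

step_arm(
  deltas=[
    [[0,0,-0.1,0.03,0,-0.06,35],[0,0,-0.3,0.08,-0.03,-0.07,35],[0,0,-0.5,0.13,-0.06,-0.07,35],[0,0,-0.7,0.18,-0.1,-0.07,35],[0,0,-0.9,0.23,-0.14,-0.07,35],[0,0,-1.1,0.28,-0.18,-0.07,35],[-0.002,-0.0015,-1.603,0.318,-0.207,-0.07,35],[-0.002,-0.0015,-1.603,0.318,-0.207,-0.07,35],[-0.002,-0.0015,-1.603,0.318,-0.207,-0.07,35],[-0.002,-0.0015,-1.603,0.318,-0.207,-0.05,35],[-0.002,-0.0015,-1.603,0.318,-0.207,-0.003,35],[-0.002,-0.0015,-1.603,0.318,-0.207,-0.003,35],[-0.002,-0.0015,-1.603,0.318,-0.207,-0.003,35]],
  ],
)

```text
time: 11.0
ee_pos: [0.3932, 0.2898, 0.2819]
eef_rot: [0.041, 0.999, 0.0, 0.001]
ft_force: [0.8, 0.4, -0.4]
width: 0.0309
grip_force: 0.0
```

```bash
python3 - <<'E'
from h import *
c=shot("w7");P=c["pose"];print(P)
for x in(.37,.38,.39,.40,.41):
    u,v=proj(c,[x,.29,.152],P);v=int(round(v));row=c["img"][v].max(1).astype(int)
    print(x,round(u,1),v,row[int(u)-16:int(u)+17].tolist())
print(delta([.392,.290,.135],down(np.radians(175.3))))
E
```

```text
(array([0.39318185, 0.28980049, 0.28190278]), array([4.08970758e-02, 9.99162722e-01, 9.15286466e-05, 1.12922441e-03]))
0.37 276.5 184 [94, 93, 94, 92, 94, 94, 93, 94, 93, 93, 94, 95, 94, 92, 75, 41, 22, 23, 27, 25, 22, 21, 16, 28, 76, 93, 95, 95, 94, 94, 94, 94, 94]
0.38 277.4 194 [93, 93, 92, 93, 93, 93, 93, 92, 93, 93, 93, 93, 91, 86, 53, 24, 22, 24, 23, 21, 22, 17, 29, 75, 94, 94, 93, 93, 93, 93, 93, 93, 94]
0.39 278.3 205 [93, 93, 93, 93, 93, 92, 91, 115, 125, 125, 105, 91, 85, 52, 21, 21, 22, 24, 20, 20, 16, 33, 76, 92, 92, 91, 92, 93, 92, 91, 91, 91, 100]
0.4 279.1 215 [92, 98, 116, 122, 120, 121, 121, 121, 120, 121, 123, 122, 82, 31, 24, 22, 21, 22, 18, 17, 35, 102, 123, 122, 122, 121, 121, 121, 122, 122, 122, 121, 123]
0.41 280.0 225 [227, 230, 232, 234, 218, 210, 156, 59, 37, 50, 58, 62, 79, 55, 23, 23, 21, 21, 22, 21, 70, 68, 58, 55, 56, 58, 61, 69, 79, 92, 93, 84, 104]
[0.0014, 0.0032, 0.0002, 0.002, -0.0004, 0.1475]
```

step_arm(
  deltas=[
    [[0.0014,0.003,0,0.002,0.0005,0.04,35],[0.0014,0.003,0,0.002,0.0005,0.08,35],[0.0014,0.003,0,0.002,0.0005,0.12,35],[0.0014,0.003,0,0.002,0.0005,0.145,35],[0.0014,0.003,0,0.002,0.0005,0.147,35],[0.0014,0.003,0,0.002,0.0005,0.147,35],[0.0014,0.003,0,0.002,0.0005,0.147,5],[0.0014,0.003,0,0.002,0.0005,0.147,5],[0.0014,0.003,0,0.002,0.0005,0.147,5],[0.0014,0.003,0,0.002,0.0005,0.147,5],[0.0014,0.003,0,0.002,0.0005,0.147,5]],
  ],
  squeeze=20,
)

```text
time: 12.42
ee_pos: [0.3915, 0.2906, 0.1344]
eef_rot: [0.041, 0.999, -0.0, -0.0]
ft_force: [-0.8, 0.7, 4.1]
width: 0.0078
grip_force: 20.0
```

step_arm(
  deltas=[
    [[0,0,0,0,0,-0.015,5],[0,0,0,0,0,-0.04,5],[0,0,0,0,0,-0.08,5],[0,0,0,0,0,-0.13,5],[0,0,0,0,0,-0.18,5],[0,0,0,0,0,-0.22,5],[0,0,0,0,0,-0.24,5],[0,0,0,0,0,-0.24,5]],
  ],
  squeeze=25,
)

```text
time: 13.42
ee_pos: [0.3918, 0.2906, 0.3757]
eef_rot: [0.041, 0.999, 0.0, 0.0]
ft_force: [-0.0, -0.9, -3.1]
width: 0.0081
grip_force: 25.0
```

```bash
cat >> h.py <<'E'
YAW=np.radians(-6.9);XS=np.array([np.cos(YAW),np.sin(YAW),0]);YS=np.array([-np.sin(YAW),np.cos(YAW),0]);O=np.array([.522,-.042,0])
def place(xb,zb,ang,foot=.1244):
    """TCP pose putting the phone's back foot corner at stand (xb,0,zb), phone inclined at ang deg; TCP in phone's mid-plane"""
    a=np.radians(ang);u=np.cos(a)*XS+np.array([0,0,np.sin(a)]);n=-np.sin(a)*XS+np.array([0,0,np.cos(a)])
    return O+xb*XS+np.array([0,0,zb])+foot*u+.004*n, down(YAW+np.pi/2,np.pi/2-a)
E
python3 - <<'E'
from h import *
p,M=place(.005,.030,69);print(p,M.round(3));p2=p+[0,0,.245];print(p2)
print(delta([p2[0]-.03,p2[1]-0,.375],down(YAW+np.pi/2)))
E
```

```text
[ 0.5675146  -0.04750787  0.14757088] [[ 0.12   0.927 -0.356]
 [ 0.993 -0.112  0.043]
 [ 0.    -0.358 -0.934]]
[ 0.5675146  -0.04750787  0.39257088]
[0.0013, 0.0001, 1.6092, -0.1729, -0.325, 0.0006]
```

step_arm(
  deltas=[
    [[0,0,0.1,-0.005,-0.02,0,5],[0,0,0.25,-0.02,-0.05,0,5],[0,0,0.4,-0.04,-0.085,0,5],[0,0,0.56,-0.06,-0.12,0,5],[0,0,0.72,-0.08,-0.155,0,5],[0,0,0.88,-0.1,-0.19,0,5],[0,0,1.04,-0.12,-0.225,0,5],[0,0,1.2,-0.14,-0.26,0,5],[0,0,1.36,-0.155,-0.29,0,5],[0,0,1.5,-0.167,-0.315,0,5],[0,0,1.57,-0.173,-0.325,0,5],[0,0,1.609,-0.173,-0.325,0,5],[0,0,1.609,-0.173,-0.325,0,5]],
  ],
)

```text
time: 15.05
ee_pos: [0.537, -0.0476, 0.3731]
eef_rot: [0.748, 0.663, -0.001, -0.001]
ft_force: [0.2, 0.8, -1.8]
width: 0.0076
grip_force: 25.0
```

```bash
python3 - <<'E'
from h import *
from bench import readout
s=readout.read_state();print(s["joint_positions"])
p,M=place(.005,.030,69);print(delta(p+[0,0,.2],M),delta(p+[0,0,.09],M),delta(p+[0,0,.03],M))
E
```

```text
[-0.50779865  0.10035185  0.56322535  1.49160633 -0.05218404  1.56785614
 -0.06663241]
[0.3638, 0.0016, 0.0001, 0.0037, 0.0304, 0.0255] [0.3638, 0.0016, 0.0001, 0.0039, 0.0307, 0.1355] [0.3638, 0.0016, 0.0001, 0.004, 0.0308, 0.1955]
```

```bash
python3 - <<'E'
from h import *
p,M=place(.006,.026,70);print(p)
for h in(.2,.1,.03):print(h,delta(p+[0,0,h],M))
E
```

```text
[ 0.56646415 -0.04738075  0.14426584]
0.2 [0.3464, 0.0016, 0.0001, 0.0037, 0.0293, 0.0288]
0.1 [0.3464, 0.0016, 0.0001, 0.0039, 0.0296, 0.1288]
0.03 [0.3464, 0.0016, 0.0001, 0.004, 0.0298, 0.1988]
```

step_arm(
  deltas=[
    [[0.12,0,0,0.004,0.01,0.01,5],[0.24,0,0,0.004,0.02,0.02,5],[0.346,0.0015,0,0.004,0.0293,0.03,5],[0.346,0.0015,0,0.004,0.0293,0.05,5],[0.346,0.0015,0,0.004,0.0293,0.085,5],[0.346,0.0015,0,0.004,0.0295,0.12,5],[0.346,0.0015,0,0.004,0.0295,0.155,5],[0.346,0.0015,0,0.004,0.0297,0.18,5],[0.346,0.0015,0,0.004,0.0298,0.195,5],[0.346,0.0015,0,0.004,0.0298,0.199,5],[0.346,0.0015,0,0.004,0.0298,0.199,5],[0.346,0.0015,0,0.004,0.0298,0.199,5]],
  ],
)

```text
time: 16.55
ee_pos: [0.5678, -0.0473, 0.1761]
eef_rot: [0.737, 0.654, -0.114, -0.129]
ft_force: [-0.2, 0.2, -1.2]
width: 0.0081
grip_force: 25.0
```

```bash
python3 - <<'E'
from h import *
from bench import readout,cams
c=shot("w8");P=c["pose"];s=readout.read_state();print(P,s["ft_force"],s["width"])
p,M=place(.006,.026,70)
for h in(.03,.015,.003,0,-.003):print(h,delta(p+[0,0,h],M,P))
# phone side edge visible in wrist view? predicted outline of left edge (stand y=+34.5)
B=R.from_quat(P[1]).as_matrix()
for z in(-.017,.03,.08,.1244):
    for y in(-.004,.004):
        u,v=proj(c,P[0]+B@np.array([.0345,y,z]),P);print(z,y,round(u,1),round(v,1),c["img"][int(v)+(-4),int(u)-6:int(u)+7].max(1).tolist() if 4<v<419 else '')
# lip left end
for q in((-.005,.038,.038),(.0415,.018,.1045),(.0100,.0435,.018)): print(q,proj(c,O+q[0]*XS+q[1]*YS+[0,0,q[2]],P))
E
```

```text
(array([ 0.56779818, -0.04733226,  0.17613505]), array([ 0.73711744,  0.65356688, -0.11372623, -0.1287422 ])) [ 0.70698624  0.22503108 -1.68502486] 0.008164797086822925
0.03 [0.0038, -0.0005, 0.0005, -0.0002, -0.0006, 0.0022]
0.015 [0.0038, -0.0005, 0.0005, -0.0002, 0.0045, 0.0163]
0.003 [0.0038, -0.0005, 0.0005, -0.0002, 0.0085, 0.0276]
0 [0.0038, -0.0005, 0.0005, -0.0002, 0.0095, 0.0304]
-0.003 [0.0038, -0.0005, 0.0005, -0.0002, 0.0106, 0.0333]
-0.017 -0.004 271.0 218.0 [194, 196, 196, 196, 172, 103, 19, 19, 19, 20, 18, 19, 17]
-0.017 0.004 289.6 218.0 [21, 20, 35, 58, 53, 39, 34, 34, 37, 36, 37, 33, 78]
0.03 -0.004 272.8 194.2 [194, 194, 192, 190, 189, 194, 134, 12, 17, 19, 16, 17, 15]
0.03 0.004 286.5 194.2 [18, 14, 15, 22, 36, 36, 35, 34, 34, 36, 37, 34, 34]
0.08 -0.004 273.8 179.5 [187, 189, 191, 193, 178, 196, 222, 234, 193, 141, 138, 127, 121]
0.08 0.004 284.6 179.5 [127, 121, 121, 119, 136, 143, 143, 144, 145, 145, 147, 147, 137]
0.1244 -0.004 274.4 171.0 [187, 190, 191, 192, 192, 201, 199, 189, 159, 131, 122, 120, 117]
0.1244 0.004 283.4 171.0 [131, 122, 120, 117, 122, 156, 168, 169, 170, 172, 154, 143, 144]
(-0.005, 0.038, 0.038) (np.float64(277.4681702724812), np.float64(164.21979339719843))
(0.0415, 0.018, 0.1045) (np.float64(306.7257489431555), np.float64(205.0523408160051))
(0.01, 0.0435, 0.018) (np.float64(298.3765198733953), np.float64(157.0393492299562))
```

```bash
python3 - <<'E'
from h import *
c=np.load("pics/w8.npy",allow_pickle=True).item();P=c["pose"]
for v in range(150,226,3): print(v,c["img"][v,262:298:2].max(1).tolist())
B=R.from_quat(P[1]).as_matrix()
for z in (-.017,.1244):
  for x in(.0345,.02): print(z,x,[tuple(np.round(proj(c,P[0]+B@np.array([x,y,z]),P),1)) for y in(-.004,.004)])
E
```

```text
150 [221, 219, 217, 218, 222, 223, 226, 228, 224, 219, 219, 222, 226, 233, 160, 157, 152, 152]
153 [219, 217, 221, 213, 215, 219, 219, 221, 228, 228, 231, 230, 232, 235, 199, 161, 160, 162]
156 [213, 216, 217, 214, 212, 211, 212, 220, 221, 222, 224, 188, 153, 216, 197, 166, 160, 151]
159 [206, 214, 216, 216, 214, 214, 194, 165, 167, 167, 167, 142, 134, 121, 121, 124, 69, 79]
162 [190, 187, 193, 198, 198, 211, 175, 200, 197, 154, 123, 106, 126, 128, 133, 144, 149, 141]
165 [186, 183, 188, 189, 192, 182, 173, 142, 122, 119, 165, 179, 182, 177, 156, 168, 174, 175]
168 [183, 182, 185, 186, 182, 190, 190, 141, 124, 119, 133, 142, 144, 145, 135, 127, 133, 134]
171 [186, 188, 187, 189, 188, 202, 188, 141, 124, 118, 135, 143, 144, 146, 137, 119, 94, 58]
174 [190, 179, 181, 189, 195, 196, 233, 138, 125, 119, 135, 143, 144, 147, 137, 121, 85, 105]
177 [185, 188, 188, 187, 189, 199, 176, 5, 5, 4, 116, 144, 144, 147, 136, 121, 100, 100]
180 [182, 188, 189, 189, 192, 203, 7, 20, 20, 19, 36, 147, 145, 147, 137, 119, 113, 109]
183 [185, 191, 183, 186, 182, 183, 11, 19, 21, 16, 13, 25, 27, 52, 52, 7
[... 859 characters left out ...]
 197, 193, 67, 17, 16, 16, 21, 19, 18, 18, 54, 46, 35, 37, 30, 115]
219 [193, 198, 196, 197, 38, 19, 20, 16, 14, 17, 19, 14, 217, 224, 109, 87, 64, 121]
222 [200, 190, 189, 198, 13, 21, 18, 18, 18, 18, 17, 15, 167, 240, 126, 121, 74, 112]
225 [206, 203, 200, 184, 20, 21, 19, 20, 21, 19, 21, 17, 128, 241, 125, 122, 83, 116]
-0.017 0.0345 [(np.float64(271.0), np.float64(218.0)), (np.float64(289.6), np.float64(218.0))]
-0.017 0.02 [(np.float64(271.2), np.float64(249.2)), (np.float64(289.2), np.float64(249.2))]
0.1244 0.0345 [(np.float64(274.4), np.float64(171.0)), (np.float64(283.4), np.float64(171.0))]
0.1244 0.02 [(np.float64(274.5), np.float64(187.0)), (np.float64(283.4), np.float64(187.0))]
```

```bash
python3 - <<'E'
from h import *
c=np.load("pics/w8.npy",allow_pickle=True).item();P=c["pose"]
g=c["img"][:,:,:].astype(int);ch=" .:-=+*#%@"
for v in range(146,236,1):
    print(v,''.join('B' if g[v,u,2]>g[v,u,0]+40 else ('w' if g[v,u,0]>g[v,u,2]+35 else "0123456789"[min(9,g[v,u].max()//(8 if g[v,u].max()<40 else 26))] if g[v,u].max()>=40 else "abcde"[g[v,u].max()//8]) for u in range(250,330)))
E
```

```text
146 wwwwwwwwwwwwwwwwwwwwwwwwwwwwwwwwwwwwwwwwwwwwwwwwwwwwwwwwwwwwwwwwwwwwwwwwwwwwwwww
147 wwwwwwwwwwwwwwwwwwwwwwwwwwwwwwwwwwwwwwwwwwwwwwwwwwwwwwwwwwwwwwwwwwwwwwwwwwwwwwww
148 wwwwwwwwwwwwwwwwwwwwwwwwwwwwwwwwwwwwwwwwwwwwwwwwwwwwwwwwwwwwwwwwwwwwwwwwwwwwwwww
149 wwwwwwwwwwwwwwwwwwwwwwwwwwwwwwwwwwwwwwwwwwwwwwwwwwwwwwwwwwwwwwwwwwwwwwwwwwwwwwww
150 wwwwwwwwwwwwwwwwwwwwwwwwwwwwwwwwwwwwwwwwwwwwwwwwwwwwwwwwwwwwwwwwwwwwwwwwwwwwwwww
151 wwwwwwwwwwwwwwwwwwwwwwwwwwwwwwwwwwwwwwwwwwwwwwwwwwwwwwwwwwwwwwwwwwwwwwwwwwwwwwww
152 wwwwwwwwwwwwwwwwwwwwwwwwwwwwwwwwwwwwwwwwwwwwwwwwwwwwwwwwwwwwwwwwwwwwwwwwwwwwwwww
153 wwwwwwwwwwwwwwwwwwwwwwwwwwwwwwwwwwwwwwwwwwwwwwwwwwwwwwwwwwwwwwwwwwwwwwwwwwwwwwww
154 wwwwwwwwwwwwwwwwwwwwwwwwwwwwwwwwwwwwwwwwwwwwwwwwwwwwwwwwwwwwwwwwwwwwwwwwwwwwwwww
155 wwwwwwwwwwwwwwwwwwwwwwwwwwwwwwwwwwwwwwwwwwwwwwwwwwwwwwwwwwwwwwwwwwwwwwwwwwwwwwww
156 wwwwwwwwwwwwwwwwwwwwwwwwwwwwwwwwwwwwwwwwwwwwwwwwwwwwwwwwwwwwwwwwwwwwwwwwwwwwwwww
157 wwwwwwwwwwwwwwwwwwwwwwwwwwwww4444wwwwwwwwwww432ee11334w4wwwwwwwwwwwwwwwwwwwwwwww
158 wwwwwwwwwwwwwwwwwwwwwwwww66544444444433333432222222223444444445555wwwwwwwww4
[... 5849 characters left out ...]
BBB67677777777777777
228 wwwwwwwwwwwwwwwwwww3cdcccccccccccccb28997444334554BBBBBBBBBBBBB67777777777767777
229 wwwwwwwwwwwwwwwwwww2cdcccccccccccccb28996455544554BBBBBBBBBBBBB67777777777666777
230 wwwwwwwwwwwwwwwwwww2ddcdcccccddccccb28997677764454BBBBBBBBBBBBB67677777777666666
231 wwwwwwwwwwwwwwwwwww3cdccccccdccccccb28997787775444BBBBBBBBBBBBB67777776777776666
232 wwwwwwwwwwwwwwwwwww3cddccccccdcccccb28987787786443BBBBBBBBBBBBB67777767777776666
233 wwwwwwwwwwwwwwwwwww3cdcccccccccccccb28987788886443BBBBBBBBBBBBB67777677777776666
234 wwwwwwwwwwwwwwwwwww3ddcccccccccccccb28987788887443BBBBBBBBBBBBB67767777777776666
235 wwwwwwwwwwwwwwwwwww3cddccccccccccccb2w887788887543BBBBBBBBBBBB466666666666676677
```

```bash
python3 - <<'E'
from h import *
c=np.load("pics/w8.npy",allow_pickle=True).item();P=c["pose"]
for n,u,v,z in(("lip end",276,158.3,.038),("knob end",299,156.7,.018),("base edge",320,158.3,.012),("sleeve end",306,205.5,.107),("slot end",284,183,.026),("hole",298,172,.012)):
    q=onz(c,u,v,z,P)-O;print(n,q@XS,q@YS)
# phone edge: tool x vs tool z candidates: intersect ray with phone mid-plane (tool y=0)
B=R.from_quat(P[1]).as_matrix()
for u,v in((278,176.8),(278,183),(278,200),(278.5,207),(278.5,215)):
    o,d=ray(c,u,v,P);o=B.T@(o-P[0]);d=B.T@d
    print(v,[(x,round(float(o[2]+d[2]*(x-o[0])/d[0]),4)) for x in(.0345,.032,.030,.028)])
# w6 slot/lip ends for comparison
w=np.load("pics/w6.npy",allow_pickle=True).item()
for n,x,y,z in(("lip+",316,170,.038),("lip-",319,398,.038),("knob+",375,150,.018),("slot+",355,230,.026),("slot-",355,342,.026)):
    q=onz(w,162+(x+.5)/4-.5,110+(y+.5)/4-.5,z,w["pose"])-O;print(n,q@XS,q@YS)
E
```

```text
lip end -0.006494192904188117 0.04357701041045588
knob end 0.010638896919447315 0.04385656200055313
base edge 0.030657165482653306 0.04239996569741698
sleeve end 0.04159997868693645 0.018292642390899148
slot end -0.002296711791473544 0.01783471796481537
hole 0.008194750876628043 0.027587895373017125
176.8 [(0.0345, 0.0926), (0.032, 0.1079), (0.03, 0.1201), (0.028, 0.1324)]
183 [(0.0345, 0.0659), (0.032, 0.0794), (0.03, 0.0903), (0.028, 0.1011)]
200 [(0.0345, 0.0158), (0.032, 0.026), (0.03, 0.0342), (0.028, 0.0424)]
207 [(0.0345, 0.0013), (0.032, 0.0106), (0.03, 0.018), (0.028, 0.0255)]
215 [(0.0345, -0.0124), (0.032, -0.004), (0.03, 0.0027), (0.028, 0.0094)]
lip+ -0.007512709401623975 0.03843489516784955
lip- -0.008535659584334767 -0.03577095424491596
knob+ 0.009594589475702494 0.04339327302807721
slot+ 0.003271573151923388 0.01813980862815757
slot- 0.0025793007799796864 -0.01948060008139708
```

step_arm(
  deltas=[
    [[0.003,0,0,0.002,0.001,0.006,5],[0.003,0,0,0.003,0.0035,0.012,5],[0.003,0,0,0.003,0.0055,0.018,5],[0.003,0,0,0.003,0.007,0.023,5],[0.003,0,0,0.003,0.008,0.0265,5],[0.003,0,0,0.003,0.008,0.0265,5],[0.003,0,0,0.003,0.008,0.0265,5]],
  ],
)

```text
time: 17.48
ee_pos: [0.5663, -0.0441, 0.1478]
eef_rot: [0.737, 0.653, -0.115, -0.13]
ft_force: [-0.0, -0.2, -1.8]
width: 0.008
grip_force: 25.0
```

```bash
python3 - <<'E'
from h import *
from bench import readout
s=readout.read_state();print(s["ft_force"],s["torque"])
p,M=place(.006,.026,70);p=p+.003*YS
for h in(.003,0,-.002):print(h,delta(p+[0,0,h],M))
c=shot("w9");g=c["img"].astype(int)
for v in range(150,200,2): print(v,''.join('B' if g[v,u,2]>g[v,u,0]+40 else ('w' if g[v,u,0]>g[v,u,2]+35 else str(min(9,g[v,u].max()//26)) if g[v,u].max()>=40 else "abcde"[g[v,u].max()//8]) for u in range(255,320)))
E
```

```text
[-0.01369331 -0.20295778 -1.8084824 ] [-0.12429213 -0.47561892 -0.06764075]
0.003 [-0.0004, -0.0004, 0.0002, -0.0002, 0.0007, 0.0003]
0 [-0.0004, -0.0004, 0.0002, -0.0002, 0.0017, 0.0031]
-0.002 [-0.0004, -0.0004, 0.0002, -0.0002, 0.0024, 0.005]
150 wwwwwwwwwwwwwwwwwwwwwwwwwwwwwwwwwwwwwwwwwwwwwwwwwwwwwwwwwwwwwwwww
152 wwwwwwwwwwwwwwwwwwwwwwwwwwwwwwwwwwwwwwwwwwwwwwwwwwwwwwwwwwwwwwwww
154 wwwwwwwwwwwwwwwwwwwwwwwwwwwwwwwwwwwwwwwwwwwwwwwwwwwwwwwwwwwwwwwww
156 wwwwwwwwwwwwwwwwwwwwwwwwwwwwwwwwwwwwwwwwwwwwwwwwwwwwwwwwwwwwwwwww
158 wwwwwwwwwwwwwwwwwwwwwwwwwwwwwwwwwwwwwwwwwwwwwwwwwwwwwwwwwwwwwwwww
160 wwwwwwwwwwwwwwwwwwwwwwwwwwwwwwwwwwwwwwwwwwwwwwwwwwwwwwwwwwwwwwwww
162 wwwwwwwwwwwwwwwwwwwwwwwwwwwwwwwwwwwwwwwwwwwwwwwwwwwwwwwwwwwwwwwww
164 wwwwwwwwwwwww654444444444444334322222222223444444444wwwwwwwwwwwww
166 wwwwwwwwwww666666666544444445554323333332234555545445444444444444
168 wwwwwwwwwww667776654444444444444434444344444455555555555555555555
170 wwwwwwwwwww666544444444444454455556655555554444555555544445555555
172 wwwwwwwww65544444445555555555555555555555554444444444444444444444
174 wwwwwwww65
[... 195 characters left out ...]

180 wwwwwwww86555554443bccccccb14544432233322444444444444444444444444
182 wwwwwwww86555554442cccccccca4544433444433444444444444444444444444
184 wwwwwwww65555554442cccccccbb5544433444444444444444444444444444444
186 wwwwwwww65555554431ccccccccb3444444444444444444444444444444444444
188 wwwwwwww5555555443dccccccccb2444444444444444444444444444444444444
190 wwwwwwww6555555443cccccccccb2455554444444444444444444444444444444
192 wwwwwwww5555555442cdcccccccccddd123444444444444444444444444444444
194 wwwwwwww7655555442ccccccccbcceeeee2444444444444444444444444444444
196 wwwwwwww7655555531ccccccccccceeeee2444444444444444444444444444444
198 wwwwwwww765555553dccccbcccddcdeeee2444444444444444444444444444444
```

```bash
python3 - <<'E'
from h import *
c=np.load("pics/w9.npy",allow_pickle=True).item();P=c["pose"]
for n,u,v,z in(("lip end",267,171.5,.038),("base edge",310,165,.012),("knob",292,163,.018),("foot",278,177.2,.033),("slot",285,192,.026)):
    q=onz(c,u,v,z,P)-O;print(n,q@XS,q@YS)
E
```

```text
lip end -0.006887394141860777 0.037862666072202324
base edge 0.02512267938791598 0.041890298399581506
knob 0.009708707179827147 0.043750680644747894
foot 0.001555591574511887 0.03253467062835629
slot 0.005846787941046981 0.018028352627390654
```

step_arm(
  deltas=[
    [[0,0,0,0.001,0.0015,0.0012,5],[0,0,0,0.001,0.0018,0.0025,5],[0,0,0,0.001,0.0022,0.0035,5],[0,0,0,0.001,0.0022,0.0035,5],[0,0,0,0.001,0.0022,0.0035,5]],
  ],
)

```text
time: 18.15
ee_pos: [0.5674, -0.0431, 0.144]
eef_rot: [0.737, 0.653, -0.115, -0.13]
ft_force: [0.9, 0.1, 6.0]
width: 0.0079
grip_force: 25.0
```

step_arm(
  deltas=[
    [[0.009,0,0,0,0.0011,-0.0008,5],[0.018,0,0,0,0.0022,-0.0008,5],[0.018,0,0,0,0.0022,-0.0008,5]],
  ],
)

```text
time: 18.52
ee_pos: [0.5696, -0.0434, 0.1433]
eef_rot: [0.736, 0.652, -0.121, -0.137]
ft_force: [0.2, 0.6, 2.1]
width: 0.0076
grip_force: 25.0
```

step_arm(
  deltas=[
    [[0.008,0,0,0,0.001,0,5],[0.016,0,0,0,0.002,0,5],[0.016,0,0,0,0.002,0,5]],
  ],
)

```text
time: 18.9
ee_pos: [0.5713, -0.0437, 0.1427]
eef_rot: [0.735, 0.651, -0.127, -0.143]
ft_force: [-0.6, 0.0, 2.7]
width: 0.0078
grip_force: 25.0
```

step_arm(
  deltas=[
    [[0.008,0,0,0,0.001,0,5],[0.012,0,0,0,0.0015,0,5],[0.012,0,0,0,0.0015,0,5]],
  ],
)

```text
time: 19.27
ee_pos: [0.5727, -0.0439, 0.1422]
eef_rot: [0.734, 0.65, -0.13, -0.147]
ft_force: [-1.5, 1.2, 1.2]
width: 0.0079
grip_force: 25.0
```

```bash
python3 - <<'E'
from h import *
from bench import readout
s=readout.read_state();print(s["ft_force"],s["torque"])
c=shot("w10");g=c["img"].astype(int);P=c["pose"];print([proj(c,O+x*XS+.018*YS+[0,0,z],P) for x,z in((.0365,.1045),(.0465,.1045))])
for v in range(150,236,2): print(v,''.join('B' if g[v,u,2]>g[v,u,0]+40 else ('w' if g[v,u,0]>g[v,u,2]+35 else str(min(9,g[v,u].max()//26)) if g[v,u].max()>=40 else "abcde"[g[v,u].max()//8]) for u in range(250,325)))
E
```

```text
[-1.51824141  1.15924122  1.16089293] [ 0.10601391  0.25803463 -0.0796735 ]
[(np.float64(281.85316546856325), np.float64(222.6521665615339)), (np.float64(296.76135440671874), np.float64(224.5790373643653))]
150 wwwwwwwwwwwwwwwwwwwwwwwwwwwwwwwwwwwwwwwwwwwwwwwwwwwwwwwwwwwwwwwwwwwwwwwwwww
152 wwwwwwwwwwwwwwwwwwwwwwwwwwwwwwwwwwwwwwwwwwwwwwwwwwwwwwwwwwwwwwwwwwwwwwwwwww
154 wwwwwwwwwwwwwwwwwwwwwwwwwwwwwwwwwwwwwwwwwwwwwwwwwwwwwwwwwwwwwwwwwwwwwwwwwww
156 wwwwwwwwwwwwwwwwwwwwwwwwwwwwwwwwwwwwwwwwwwwwwwwwwwwwwwwwwwwwwwwwwwwwwwwwwww
158 wwwwwwwwwwwwwwwwwwwwwwwwwwwwwwwwwwwwwwwwwwwwwwwwwwwwwwwwwwwwwwwwwwwwwwwwwww
160 wwwwwwwwwwwwwwwwwwwwwwwwwwwwwwwwwwwwwwwwwwwwwwwwwwwwwwwwwwwwwwwwwwwwwwwwwww
162 wwwwwwwwwwwwwwwwwwwwwwwwwwwwwwwwwwwwwwwwwwwwwwwwwwwwwwwwwwwwwwwwwwwwwwwwwww
164 wwwwwwwwwwwwwwwwwwwww4444444444wwwwwwwww334wwwwwwwwwwwwwwwwwwwwwwwwwwwwwwww
166 wwwwwwwwwwwwwwww5555555554455555454222222222223333333344444555555wwww44444w
168 wwwwwwwwwwwwwww666666654444444446652222222222244444444444444444444444444444
170 wwwwwwwwwwwwwww677666544444444444444444444444444444444444444444444444444455
172 wwwwwwwww
[... 1846 characters left out ...]
87653dcccccccccccccdc144555555544444444444444444444444444444
220 wwwwwww7www788887653ddccccccccccccbce44555555544444444444444444444444444444
222 wwwwwwwwwww788887653cdcccccccccccccbe44555555544444444444444444444444444444
224 wwwwwwwwwww788887642cddccccccccccccb13455555554BB44444444444444444444444444
226 wwwwwwwwwww788887642cddccccccccccdcceBBBBBBBBBBBBB4444444444444444444444444
228 wwwwwwwwwww788887642dddccccccccccccceBBBBBBBBBBBBB4444444444444444444444444
230 wwwwwwwwwww788888642dddcccccddddcccceBBBBBBBBBBBBB4444444444444444444444444
232 wwwwwwwwwww788888641ddccccccddcdcccceBBBBBBBBBBBBB4444444444444444444444455
234 wwwwwwwwwww788888641ddccccccdcdccccceBBBBBBBBBBBBB4444444444367777655555567
```

The phone is on the ledge and its back touches the sleeve. The sleeve seems about 2–3 mm further back than before, so I may have pushed it slightly. I'll release, retreat along the phone and measure.

step_arm(
  deltas=[
    [[0,0,0,0,0,0,15],[0,0,0,0,0,0,20],[0,0,0,0,0,0,30],[0,0,0,0,0,0,30],[0,0,0,0,0,-0.015,30],[0,0,0,0,0,-0.035,30],[0,0,0,0,0,-0.07,30],[0,0,0,0,0,-0.12,30],[0,0,0,0,0,-0.15,30],[0,0,0,0,0,-0.15,30],[0,0,0,0,0,-0.15,30]],
  ],
)

```text
time: 20.7
ee_pos: [0.63, -0.0509, 0.2803]
eef_rot: [0.734, 0.65, -0.13, -0.147]
ft_force: [-1.0, -0.1, 0.9]
width: 0.0259
grip_force: 0.0
```

```bash
python3 - <<'E'
from h import *
c=shot("w11");g=c["img"].astype(int);P=c["pose"];print(P)
hs=cv2.cvtColor(np.ascontiguousarray(c["img"]),cv2.COLOR_RGB2HSV);m=cv2.inRange(hs,(105,120,60),(130,255,255))
n,l,st,ce=cv2.connectedComponentsWithStats(m)
for i in range(1,n):
    if st[i,4]>40: print(st[i],ce[i])
for a in(70,68,66):
    t=np.radians(a);print(a,[tuple(np.round(proj(c,O+(.010+.092*np.cos(t))*XS+y*YS+[0,0,.018+.092*np.sin(t)],P),1)) for y in(.018,0,-.018)])
print("phone top corners",[tuple(np.round(proj(c,O+(.006+.142*np.cos(np.radians(68)))*XS+y*YS+[0,0,.026+.142*np.sin(np.radians(68))],P),1)) for y in(.0345,-.0345)])
for v in range(130,330,4): print(v,''.join('B' if g[v,u,2]>g[v,u,0]+40 else ('w' if g[v,u,0]>g[v,u,2]+35 else str(min(9,g[v,u].max()//26)) if g[v,u].max()>=40 else "abcde"[g[v,u].max()//8]) for u in range(220,330,2)))
E
```

```text
(array([ 0.63004159, -0.05092503,  0.2803048 ]), array([ 0.73373076,  0.650311  , -0.13043028, -0.14738625]))
[452  65  46  42 617] [474.34035656  84.93354943]
[282 182   9  31 241] [285.52282158 197.19087137]
70 [(np.float64(284.2), np.float64(181.3)), (np.float64(284.1), np.float64(197.1)), (np.float64(284.0), np.float64(212.4))]
68 [(np.float64(287.1), np.float64(181.3)), (np.float64(287.0), np.float64(197.1)), (np.float64(286.8), np.float64(212.4))]
66 [(np.float64(290.0), np.float64(181.3)), (np.float64(289.8), np.float64(197.1)), (np.float64(289.6), np.float64(212.4))]
phone top corners [(np.float64(281.1), np.float64(174.3)), (np.float64(280.8), np.float64(244.5))]
130 dcccccccccccdccccccc13ww5wwwwwwwwwwwwwwwwwwwwwwwwwwwwww
134 cccccdcccccccccccbwwwwwwwwwwwwwwwwwwwwwwwwwwwwwwwwwwwww
138 bbbbc1wwwwwwwwwwwwwwwwwwwwwwwwwwwwwwwwwwwwwwwwwwwwwwwww
142 wwwwwwwwwwwwwwwwwwwwwwwwwwwwwwwwwwwwwwwwwwwwwwwwwwwwwww
146 wwwwwwwwwwwwwwwwwwwwwwwwwwwwwwwwwwwwwwwwwwwwwwwwwwwwwww
150 wwwwwwwwwwwwwwwwwwwwwwwwwwwwwwwwwwwwwwwwwwwwwwwwww75www
154 wwwwwwwwwwwwwwwwwwwwwwwww6653345443455554444444444444ww
[... 1880 characters left out ...]
2222222222222222222222222222222222222222
286 2222222222222222222222222222222222222222222222222222222
290 2222222222222222222222222222222222222222222222222222222
294 2222222222222222222222222222222222222222222222222222222
298 wwdcbcbbceeeeed22219744988888988888888888891deeeeecbbcc
302 w2dcccccceeeeedc221874498888888888888888888beeeee1ccccc
306 wddcccccceeeeed22218744988888888888888888882d1eee1ccccc
310 dddcccccceeee1d12218744988888888888888888886eeeeeecccbc
314 dddcccbbbeeeeed22218745988888888888888888887deeeeeccccc
318 eddcccccceeeee222218745988888888888888888888deeeeebcccc
322 ddddccccc33333222218745988888888888888888888766664bcccb
326 wwwwwwwwwwwwwwwwwwwwwwwwwwwwwwwwwwwwwwwwwwwwwwwwwwwwwww
```

step_arm(
  deltas=[
    [[-0.1,0,0,0,-0.02,-0.04,40],[-0.2,0,0,0,-0.06,-0.08,40],[-0.3,0,0,0,-0.1,-0.1,40],[-0.39,0,0,0,-0.12,-0.1,40],[-0.39,0,0,0,-0.12,-0.1,40],[-0.39,0,0,0,-0.12,-0.1,40]],
  ],
)

```text
time: 21.5
ee_pos: [0.5585, -0.0415, 0.4183]
eef_rot: [0.748, 0.664, -0.002, -0.003]
ft_force: [0.0, 0.4, -0.4]
width: 0.0347
grip_force: 0.0
```

```bash
python3 - <<'E'
from h import *
c=shot("w12");g=c["img"].astype(int);P=c["pose"];print(P)
hs=cv2.cvtColor(np.ascontiguousarray(c["img"]),cv2.COLOR_RGB2HSV);m=cv2.inRange(hs,(105,120,60),(130,255,255))
n,l,st,ce=cv2.connectedComponentsWithStats(m)
for i in range(1,n):
    if st[i,4]>20: print(st[i],ce[i])
for a in(70,68):
    t=np.radians(a);print(a,[tuple(np.round(proj(c,O+(.010+.092*np.cos(t))*XS+y*YS+[0,0,.018+.092*np.sin(t)],P),1)) for y in(.018,0,-.018)])
for a in(69,67):
    t=np.radians(a);print("top",[tuple(np.round(proj(c,O+(.006+.142*np.cos(t)-d*np.sin(t))*XS+y*YS+[0,0,.026+.142*np.sin(t)+d*np.cos(t)],P),1)) for d in(0,.008) for y in(.0345,-.0345)])
u0,v0=map(int,proj(c,O+.02*XS+[0,0,.09],P));print(u0,v0)
for v in range(v0-56,v0+60,2): print(v,''.join('B' if g[v,u,2]>g[v,u,0]+40 else ('w' if g[v,u,0]>g[v,u,2]+35 else str(min(9,g[v,u].max()//26)) if g[v,u].max()>=40 else "abcde"[g[v,u].max()//8]) for u in range(u0-45,u0+60)))
E
```

```text
(array([ 0.55847929, -0.04153139,  0.41834957]), array([ 0.7479257 ,  0.66377007, -0.00249109, -0.00319961]))
[376  89  20  25 130] [382.83846154 100.95384615]
[398  94   3  14  30] [398.7        100.23333333]
70 [(np.float64(283.6), np.float64(167.2)), (np.float64(283.5), np.float64(178.9)), (np.float64(283.5), np.float64(190.4))]
68 [(np.float64(285.6), np.float64(167.1)), (np.float64(285.5), np.float64(178.8)), (np.float64(285.4), np.float64(190.2))]
top [(np.float64(295.7), np.float64(160.1)), (np.float64(294.9), np.float64(210.0)), (np.float64(290.2), np.float64(160.3)), (np.float64(289.6), np.float64(210.6))]
top [(np.float64(299.1), np.float64(160.0)), (np.float64(298.1), np.float64(209.7)), (np.float64(293.7), np.float64(160.2)), (np.float64(292.9), np.float64(210.3))]
269 177
121 2222222222222589988731222221111eddcccbbd23wwwwwwwwwwwwwwwwwwwwwwwwwwwwwwwwwwwwwwwwwwwwwwwwwwwwwwwwwwwwwww
123 22222222222222353e111111221dccccbbd33wwwwwwwwwwwwwwwwwwwwwwwwwwwwwwwwwwwwwwwwwwwwwwwwwwwwwwwwwwwwwwwwwwww
125 22222222222211111e335775bcbbbd335wwwwwwwwwwwwwwwwwwwwwwwwwwwwwwwwwwwwwwwwwwwwwww
[... 5375 characters left out ...]
1111111212211111122222222222222222222222
225 222222222222222222222222222222222222222222221221112111222222222222222222222222222222222222222222222222222
227 256522222222222222222222222222222222221122112221221112222212222222222222222222222222222222222222222222222
229 257532222222222222222222222222222222222112222211122222222222222222222222222222222222222222222222222222222
231 222222222222222222222222222222112222211222122112112222222222222222222222322222222222222222222222222222222
233 2222222222222222222222222224wwwwww32222122111122222222222222222222222222222222222222222222222222222222222
235 222222222222222222222222222wwwwww421111111111111212222222122222222222222222222222222222222222222222222222
```

```bash
python3 -c "
from bench import r
print(r.close_job())"
```

```text
the job is handed in; nothing more can be done
None
```

The black phone is leaning in the stand, released, with its screen facing out over the lip, and the job is handed in at about 21.5 s. By my measurements the phone is centred to about 1 mm at the foot and 3 mm at the top. The backrest reached its stop at 70°, but I pushed it back to about 69° while leaning the phone and did not correct it.

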